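# Try the sauce dispensers and collar the blocked one

### The job

Before the stall opens, try both empty sauce dispensers by pressing their plungers straight down: one goes fully home, the other is blocked and turns stiff partway, and there you must stop at once and not force it. Put the red collar over the knob of the blocked dispenser so that it lies flat on its lid, centred around the rod, with that plunger left where it stiffened and the sound one left fully home, and leave everything else on the table alone.

Things in the scene. Friction and masses are not known exactly. Their poses are not given: they have to be found in the camera images.
- dispenser_a: empty piston sauce dispenser, yellow lid and band, fixed to the table: upright opaque white barrel 68 diameter (foot 80), spout low on its -x side, 68 from the axis, height 22. Flat lid 72 diameter, its top 100 above the table; from it rises the plunger, a steel rod 14 diameter with a black round knob 34 diameter, 14 thick. Never press it over 18 N. Origin on the axis at table height, z up
- dispenser_a_lid (a point): centre of the flat top of the yellow lid, where the rod comes out; z up
- knob_a (a point): centre of the knob's flat top (yellow lid): 62 above the lid when up, lower by as much as pressed; press here straight down. A sound plunger slides at 2 to 5 N while moving, near 0 when halted; in the blocked one (either, unseen) resistance starts to rise between 15 and 30 mm of travel, by 1.5 N per mm on top; 9 N tells that it is blocked, over 18 N damages it
- plunger_a (a joint): how far the plunger (yellow lid) is pressed, in m: 0 all the way up, starts at 0 to 0.008; home from 0.037 on; at 0.040 a soft end buffer begins, rising 1.5 N per mm. No return spring: it stays where left, but a blocked one springs back a few mm when let go (it must stay beyond 0.015, as it does when pressed until plainly stiff)
- dispenser_b: empty piston sauce dispenser, green lid and band, fixed to the table: upright opaque white barrel 68 diameter (foot 80), spout low on its -x side, 68 from the axis, height 22. Flat lid 72 diameter, its top 100 above the table; from it rises the plunger, a steel rod 14 diameter with a black round knob 34 diameter, 14 thick. Never press it over 18 N. Origin on the axis at table height, z up
- dispenser_b_lid (a point): centre of the flat top of the green lid, where the rod comes out; z up
- knob_b (a point): centre of the knob's flat top (green lid): 62 above the lid when up, lower by as much as pressed; press here straight down. A sound plunger slides at 2 to 5 N while moving, near 0 when halted; in the blocked one (either, unseen) resistance starts to rise between 15 and 30 mm of travel, by 1.5 N per mm on top; 9 N tells that it is blocked, over 18 N damages it
- plunger_b (a joint): how far the plunger (green lid) is pressed, in m: 0 all the way up, starts at 0 to 0.008; home from 0.037 on; at 0.040 a soft end buffer begins, rising 1.5 N per mm. No return spring: it stays where left, but a blocked one springs back a few mm when let go (it must stay beyond 0.015, as it does when pressed until plainly stiff)
- collar: red out-of-use collar: a plain plastic ring, 62 outside diameter, 48 inside diameter, 30 high, 60 g, lying flat on the table on the robot's side of the dispensers; it passes freely over the knob and rests flat on the lid around the rod. Origin at the centre of its underside, z up
- corn_cob: yellow corn cob lying beyond the dispensers, 170 long, 46 thick; origin under its middle, long axis x
- spice_jar: small upright jar with an orange cap, 40 diameter, 65 high, standing between the dispensers; origin at the centre of its underside
- cassava: piece of roasted cassava, 200 long, 56 thick, lying; origin under its middle, long axis x
- sauce_bowl: empty steel bowl, 140 diameter, 60 high; origin at the centre of its underside
- spatula: spatula lying flat near the grill, handle towards its -x; origin at its underside

How it is judged:
By the outcome, as a careful person would: the job done as asked, in the order asked, and still so for the second after the job is handed in, with the robot touching nothing.
It also fails if it takes over 70 s, if anything falls off the work surface, if the arm or the gripper's body presses on something with over 40 N, if the wrist force passes 120 N, or if a joint passes its speed limit or range.

### The arm

A 6-joint arm with a two-finger parallel gripper is mounted at the origin on the work surface. World frame = base frame: x ahead of the robot, y to its left, z up, the work surface at z = 0. Lengths are in m, angles in rad, forces in N, time in s.
With the tool pointing down it reaches from about 0.3 to 0.95 m from the base axis. Payload 3.1 kg.
Tool frame: the origin (TCP) lies on the centre line of the jaws, within the pads' length; the fingertips stand 25 mm ahead of it and the grasp point (between the pads) lies 6 mm ahead of it (bot.tips_ahead is the distance from the TCP to the fingertips, in m); y points along the fingers, x is the direction in which the jaws open and shut, and the axes are right-handed (so a half turn about y gives the same grasp; the last joint's range is limited). The gripper opens to 85 mm and grips with 20 to 120 N. Pads are 22 mm wide; open, the fingers measure 114 mm over their backs; the gripper's body (76 mm by 85 mm) begins 54 mm behind the grasp point. The pads swing forward as they close: fully open they stand 13 mm farther back than shut.
Start: joints at [-1.304, 0.308, 1.634, -0, 1.2, -0.07], TCP at [0.207, -0.59, 0.235] pointing down, gripper open.
Joint ranges: [-3.06, 3.06], [-0.79, 1.96], [0.05, 2.63], [-1.19, 4.34], [0.05, 2.64], [-2.94, 2.94]. Speed limits (rad/s): [2.79, 2.79, 3.14, 3.14, 3.14, 3.14].

### API

Orientations are given as [roll, pitch, yaw] about the fixed x, y, z axes, in that order (R = Rz(yaw) Ry(pitch) Rx(roll)).
In Python, from workcell import bot gives the robot as it stands.
- The arm moves only by the shell command python3 -m pendant 'ROWS' [FORCE]. ROWS is JSON, a list of rows, each a list of 5 numbers: the opening, from -1 (shut) to 1 (fully open), so that 0 is half open, then the shift along the world's x, y, z in cm, then the turn about the world's z in rad. A call has 1 to 10 rows; each row shifts and turns the commanded pose from where the row before left it; what a row does not reach is not made up. A row lasts 1/10 s, in which the tool goes at most 50 mm and 8.59 degrees, less where a joint would pass 70% of its speed; a pose out of reach is approached as far as the arm can. A call is refused whole if a number of a shift passes 5 or a number of a turn 0.15, either way. A call with a gripper value outside its range is refused whole. The fingers move at their own pace and stop on an object; FORCE is the grip in N (left out, the last holds). Time passes only in rows, so rows that do not move let the fingers close. It gives the time, the measured TCP pose, the force and the opening at its end, in the units of the state.
- bot.state(): the state, without advancing time (a new reading comes with each control period).
- bot.snapshot(name): name is "side" or "top"; returns a dict with "frame" (480x640x3 uint8, red, green, blue), "depth" (480x640 float32, m along the optical axis (not along the pixel's ray), 0 where there is no reading), "fov_y" (degrees; the focal length in pixels is half the picture's height over the tangent of half this angle, whatever the lens; pixels are square), "cx", "cy" (the principal point, pixels), "k1" (the pictures are not rectified: a ray, as slopes to the right and down, at radius r is drawn at 1 + k1 r^2 times it, then the intrinsics apply), "origin" and "attitude" of the camera in the world. Camera axes: x right, y up, looking along -z (the intrinsics and any distortion apply to the point x, -y, -z); pixel columns grow to the right and rows downward; lengths in m; the calibration is good to about 2 mm. A picture is of the moment at which its call begins.
- bot.sign_off(): hands the job in, once; it reports no verdict.
The state is a dict: "t": time; "q": joint angles; "qd": joint speeds; "joint_torque": joint torques, N m; "eef_pos": TCP position; "orientation": TCP orientation; "contact_force": force on the tool from outside, world axes, zero at the start; "ft_torque": the same for the moment, N m; "finger_gap": opening from 0.0 (shut) to 1.0 (fully open).
Only numpy, scipy, OpenCV 4.12 (cv2) and the standard library are available. Lean on these libraries where they do the work, as an engineer would, in place of code of your own. Each camera call takes 0.05 s, during which the arm holds its last target.

## Working session

There is one attempt and no reset: what is moved stays moved. The work goes in short steps, Python scripts to look and compute and a shell command to move; the robot and the scene stay as the last step left them, time stands still between calls to the robot, and variables do not carry over. Pictures are saved under pics/ and viewed, and the job is handed in when it is done.

```bash
mkdir -p pics; ls
python3 - <<'E'
from workcell import bot
import cv2,json,pickle
print(bot.state(), bot.tips_ahead)
for n in("side","top"):
    s=bot.snapshot(n)
    pickle.dump(s,open(f"pics/{n}0.pkl","wb"))
    cv2.imwrite(f"pics/{n}0.png",s["frame"][:,:,::-1])
    print({k:v for k,v in s.items() if k not in("frame","depth")})
E
```

```text
pics
{'t': 0.0, 'q': array([-1.30368920e+00,  3.08993091e-01,  1.63522300e+00, -1.52124469e-05,
        1.19968937e+00, -6.96895847e-02]), 'qd': array([-0.0008648 , -0.00029194,  0.00130416, -0.00021301, -0.00018404,
       -0.00158304]), 'joint_torque': array([-1.32808159e-04, -4.15253663e+01, -2.76666301e+01, -2.55537243e-04,
        1.02678672e-02, -1.20619248e-05]), 'eef_pos': array([ 0.20629817, -0.58909461,  0.23403712]), 'orientation': array([-1.57064941,  0.00230817, -1.23399391]), 'contact_force': array([-0.3993984 , -0.56216717, -0.58998536]), 'ft_torque': array([-0.05466031, -0.00160283, -0.00651297]), 'finger_gap': 0.9991569679308618} 0.025
{'fov_y': 48.52545964018501, 'cx': 304.46441248090633, 'cy': 236.46951148780283, 'k1': 0.006843613262601564, 'origin': array([0.00302761, 0.66913237, 0.81956975]), 'attitude': array([ 0.9009958 , -0.00860693, -2.45990274])}
{'fov_y': 47.30977826575906, 'cx': 316.55980892715746, 'cy': 242.6996424223944, 'k1': -0.14318878285381118, 'origin': array([ 0.35365599, -0.04340937,  1.28816285]), 'attitude': array([ 0.17536796, -0.00282869, -1.54213456])}
```

View pics/side0.png

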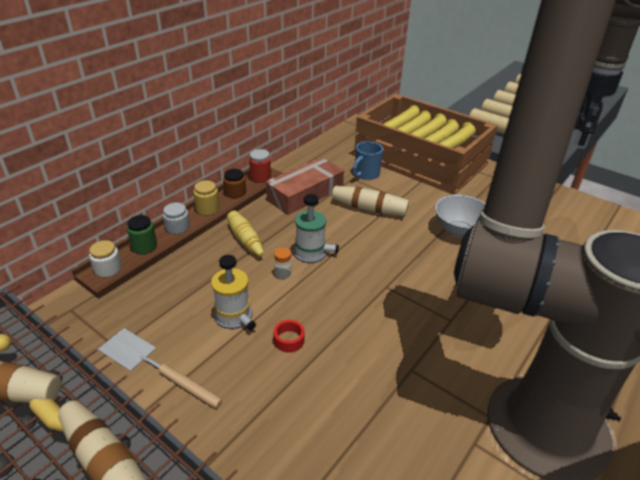

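View pics/top0.png

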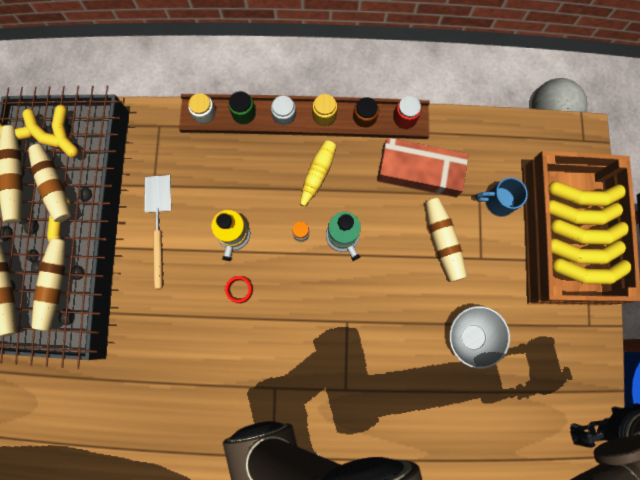

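```bash
cat > h.py <<'E'
import numpy as np,cv2,pickle
from scipy.spatial.transform import Rotation as R
def K(s):
    f=240/np.tan(np.radians(s["fov_y"]/2)); return np.array([[f,0,s["cx"]],[0,f,s["cy"]],[0,0,1.]])
def dirs(s,uv):
    n=cv2.undistortPointsIter(np.array(uv,float).reshape(-1,1,2),K(s),np.array([s["k1"],0,0,0.]),None,None,(3,100,1e-10)).reshape(-1,2)
    d=np.c_[n[:,0],-n[:,1],-np.ones(len(n))]
    return d@R.from_euler('xyz',s["attitude"]).as_matrix().T
def onplane(s,uv,z):
    d=dirs(s,uv); return s["origin"]+d*((z-s["origin"][2])/d[:,2])[:,None]
def cloud(s,mask):
    v,u=np.nonzero(mask&(s["depth"]>0)); d=dirs(s,np.c_[u,v]); return s["origin"]+d*s["depth"][v,u][:,None],np.c_[u,v]
def circ(p):
    A=np.c_[2*p,np.ones(len(p))]; c=np.linalg.lstsq(A,(p**2).sum(1),rcond=None)[0]
    return c[:2],np.sqrt(c[2]+c[:2]@c[:2])
def masks(s):
    h=cv2.cvtColor(s["frame"],cv2.COLOR_RGB2HSV).astype(int); H,S,V=h[...,0],h[...,1],h[...,2]
    return dict(red=((H<5)|(H>174))&(S>180)&(V>90),yel=(H>22)&(H<31)&(S>200)&(V>90),grn=(H>60)&(H<85)&(S>100)&(V>40),blk=(V<45),org=(H>6)&(H<16)&(S>200)&(V>150))
E
cat > m.py <<'E'
from h import *
import sys
def run(S):
  for n,s in S.items():
    for k,m in masks(s).items():
        if k=="blk":
            for nm,c in (("kA",(0.6,.2)),("kB",(.6,-.05))): pass
        P,uv=cloud(s,m|False)
        # work region
        ok=(P[:,0]>.35)&(P[:,0]<.72)&(abs(P[:,1])<.35)&(P[:,2]>.004)&(P[:,2]<.2); P=P[ok];uv=uv[ok]
        img=np.zeros((480,640),np.uint8); img[uv[:,1],uv[:,0]]=1
        N,L,st,ce=cv2.connectedComponentsWithStats(img)
        for i in range(1,N):
            if st[i,4]<25: continue
            p=P[L[uv[:,1],uv[:,0]]==i]
            zt=np.percentile(p[:,2],95)
            top=p[p[:,2]>zt-.006]
            c,r=circ(top[:,:2])
            print(n,k,st[i].tolist(),ce[i].round(1),"n",len(p),"ztop%.3f"%zt,"mean",top.mean(0).round(4),"mid",((top.max(0)+top.min(0))/2).round(4))
if __name__=="__main__":
  run({n:pickle.load(open(f"pics/{n}0.pkl","rb")) for n in("side","top")})
E
python3 m.py
```

```text
side red [274, 320, 30, 32, 583] [288.7 335.3] n 583 ztop0.031 mean [0.4615 0.1422 0.0288] mid [0.4624 0.141  0.0294]Traceback (most recent call last):
  File "m.py", line 21, in <module>
    run({n:pickle.load(open(f"pics/{n}0.pkl","rb")) for n in("side","top")})
    ~~~^^^^^^^^^^^^^^^^^^^^^^^^^^^^^^^^^^^^^^^^^^^^^^^^^^^^^^^^^^^^^^^^^^^^^
  File "m.py", line 8, in run
    P,uv=cloud(s,m|False)
         ~~~~~^^^^^^^^^^^
  File "h.py", line 12, in cloud
    v,u=np.nonzero(mask&(s["depth"]>0)); d=dirs(s,np.c_[u,v]); return s["origin"]+d*s["depth"][v,u][:,None],np.c_[u,v]
                                           ~~~~^^^^^^^^^^^^^^
  File "h.py", line 6, in dirs
    n=cv2.undistortPointsIter(np.array(uv,float).reshape(-1,1,2),K(s),np.array([s["k1"],0,0,0.]),None,None,(3,100,1e-10)).reshape(-1,2)
      ~~~~~~~~~~~~~~~~~~~~~~~^^^^^^^^^^^^^^^^^^^^^^^^^^^^^^^^^^^^^^^^^^^^^^^^^^^^^^^^^^^^^^^^^^^^^^^^^^^^^^^^^^^^^^^^^^^^
cv2.error: OpenCV(4.12.0) /io/opencv/modules/calib3d/src/undistort.dispatch.cpp:347: error: (-215:Assertion failed) CV_IS_MAT(_src) && CV_IS_MAT(_dst) && (_src->rows == 1 || _src->cols == 1) && (_dst->rows == 1 || _dst->cols == 1) && _src->cols + _src->rows - 1 == _dst->rows + _dst->cols - 1 && (CV_MAT_TYPE(_src->type) == CV_32FC2 || CV_MAT_TYPE(_src->type) == CV_64FC2) && (CV_MAT_TYPE(_dst->type) == CV_32FC2 || CV_MAT_TYPE(_dst->type) == CV_64FC2) in function 'cvUndistortPointsInternal'
```

```bash
sed -i 's/^def cloud(s,mask):/def cloud(s,mask):\n    if not (mask\&(s["depth"]>0)).any(): return np.zeros((0,3)),np.zeros((0,2),int)/' h.py
sed -i 's/            top=p/            top=p/' m.py
python3 m.py
```

```text
side red [274, 320, 30, 32, 583] [288.7 335.3] n 583 ztop0.031 mean [0.4615 0.1422 0.0288] mid [0.4624 0.141  0.0294]
side grn [296, 212, 29, 18, 330] [310.2 221.6] n 330 ztop0.101 mean [ 0.5958 -0.0919  0.0992] mid [ 0.5987 -0.0957  0.0998]
side blk [304, 195, 14, 11, 129] [310.6 199.8] n 129 ztop0.161 mean [ 0.5986 -0.0955  0.1583] mid [ 0.5995 -0.0975  0.1579]
side blk [220, 256, 16, 13, 165] [227.2 261.9] n 165 ztop0.155 mean [0.595  0.1644 0.1532] mid [0.5963 0.1639 0.153 ]
side blk [246, 322, 9, 9, 53] [250.3 325.8] n 53 ztop0.031 mean [0.533  0.174  0.0287] mid [0.5338 0.1743 0.0286]
top red [226, 276, 26, 27, 240] [238.5 288.9] n 240 ztop0.033 mean [0.4634 0.1384 0.0298] mid [0.4631 0.1374 0.0315]
top yel [212, 210, 32, 31, 550] [228.3 227. ] n 550 ztop0.103 mean [0.5938 0.157  0.1009] mid [0.5982 0.1594 0.1257]
top grn [329, 213, 31, 30, 579] [343.7 229.3] n 579 ztop0.109 mean [ 0.6027 -0.1026  0.1434] mid [ 0.5968 -0.1037  0.132 ]
top blk [217, 214, 14, 14, 154] [223.9 220.8] n 154 ztop0.156 mean [0.5969 0.1583 0.153 ] mid [0.5973 0.1586 0.1541]
top blk [338, 215, 15, 15, 173] [345.3 222. ] n 173 ztop0.163 mean [ 0.6012 -0.1004  0.1591] mid [ 0.6013 -0.0997  0.16  ]
top org [293, 222, 15, 8, 25] [299.4 224.2] n 25 ztop0.068 mean [6.122e-01 2.000e-04 6.500e-02] mid [ 0.609  -0.0018  0.0651]
top org [293, 229, 15, 9, 27] [301.  234.4] n 27 ztop0.067 mean [ 0.5897 -0.0032  0.0642] mid [ 0.5919 -0.0022  0.0643]
```

```bash
python3 -m pendant '[[-1,3,3.75,0,0],[-1,3,3.75,0,0],[-1,3,3.75,0,0],[-1,3,3.75,0,0],[-1,3,3.75,0,0],[-1,3,3.75,0,0],[-1,3,3.75,0,0],[-1,3,3.75,0,0]]' 60; python3 -m pendant '[[-1,3,3.75,0,0],[-1,3,3.75,0,0],[-1,3,3.75,0,0],[-1,3,3.75,0,0],[-1,3,3.75,0,0],[-1,0,0,0,0],[-1,0,0,0,0]]'
```

```text
t: 0.9
eef_pos: [0.4472, -0.288, 0.2349]
orientation: [-1.571, 0.0, -1.234]
contact_force: [-0.3, -0.0, 0.2]
finger_gap: 0.0
t: 1.6
eef_pos: [0.5964, -0.1013, 0.2344]
orientation: [-1.573, 0.0, -1.231]
contact_force: [-0.2, -1.0, -0.4]
finger_gap: 0.001
```

```bash
python3 -m pendant '[[-1,0.3,0.2,-1.2,0],[-1,0,0,-1.2,0],[-1,0,0,0,0]]'
cat > look.py <<'E'
from h import *
from workcell import bot
import sys
tag=sys.argv[1]
for n in ("side","top"):
    s=bot.snapshot(n); pickle.dump(s,open(f"pics/{n}_{tag}.pkl","wb"))
    x,y,w=[int(a) for a in sys.argv[2 if n=="side" else 3].split(",")]
    c=s["frame"][y:y+w*3//4,x:x+w,::-1]
    cv2.imwrite(f"pics/{n}_{tag}.png",cv2.resize(c,(640,480),interpolation=cv2.INTER_CUBIC))
E
python3 look.py b1 240,150,120 270,150,160
```

```text
t: 1.9
eef_pos: [0.5968, -0.1011, 0.2079]
orientation: [-1.576, 0.003, -1.236]
contact_force: [-0.5, -0.2, -0.8]
finger_gap: -0.002
```

View pics/side_b1.png

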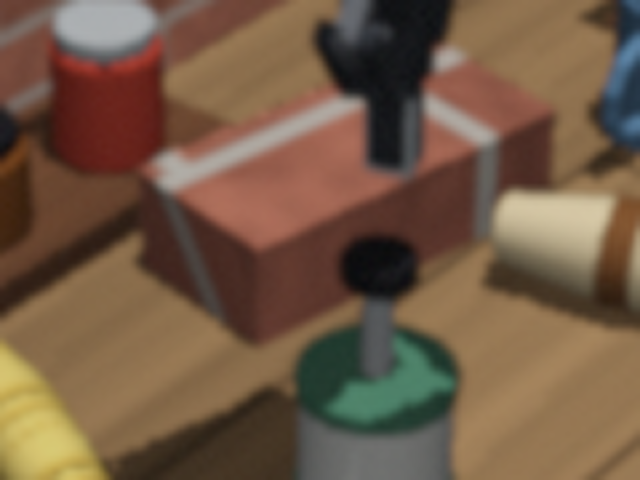

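View pics/top_b1.png

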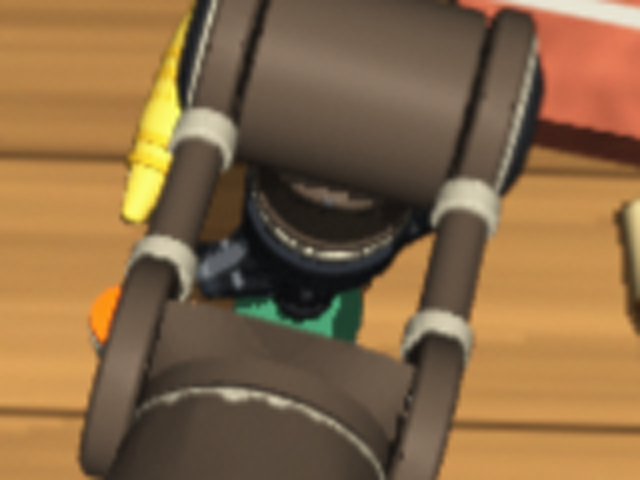

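Run:
```python
from h import *
s=pickle.load(open("pics/side_b1.pkl","rb"))
f=lambda u,v:(240+u*120/640-.4,150+v*120/640-.4)
print("tip",onplane(s,[f(393,170)],.183))
print("tip2",onplane(s,[f(393,165)],.183))
for n in("side","top"):
    s=pickle.load(open(f"pics/{n}0.pkl","rb"))
    m=masks(s)["blk"]
    for nm,box in (("A",(216,252,24,20) if n=="side" else (212,208,24,24)),("B",(300,190,24,20)if n=="side" else (333,210,24,24))):
        x,y,w,h=box; c=np.zeros((480,640),bool); c[y:y+h,x:x+w]=m[y:y+h,x:x+w]
        P,uv=cloud(s,c); zt=np.median(np.sort(P[:,2])[-40:]) ; t=uv[P[:,2]>zt-.005]
        cn=cv2.findContours(c.astype(np.uint8),0,1)[0]; cn=max(cn,key=len)
        (cx,cy),r=cv2.minEnclosingCircle(cn)
        q=onplane(s,[(cx,cy)],zt-.007)   # silhouette centre ~ cylinder mid-height
        print(n,nm,"zt",zt.round(4),(cx,cy,r),q.round(4))
```

```text
tip [[ 0.6138736  -0.12335314  0.183     ]]
tip2 [[ 0.61626464 -0.12637915  0.183     ]]
side A zt 0.1547 (227.39999389648438, 262.0, 7.665613174438477) [[0.597  0.1619 0.1477]]
side B zt 0.1596 (310.5, 199.5, 6.96429443359375) [[ 0.602  -0.0994  0.1526]]
top A zt 0.1548 (223.96031188964844, 220.9920654296875, 7.239880561828613) [[0.5971 0.1583 0.1478]]
top B zt 0.161 (345.3947448730469, 221.92105102539062, 7.501247882843018) [[ 0.6011 -0.1006  0.154 ]]
```

Run:
```python
from h import *
from workcell import bot
s=pickle.load(open("pics/side_b1.pkl","rb"))
m=np.zeros((480,640),bool); m[160:186,304:324]=1
P,uv=cloud(s,m)
for v in range(166,186,2):
    print(v,[(tuple(p.round(3))) for p,q in zip(P,uv) if q[1]==v and q[0] in(310,313,316)])
print(bot.state()["eef_pos"])
```

```text
166 [(np.float64(0.577), np.float64(-0.064), np.float64(0.264)), (np.float64(0.57), np.float64(-0.065), np.float64(0.266)), (np.float64(0.578), np.float64(-0.085), np.float64(0.254))]
168 [(np.float64(0.584), np.float64(-0.073), np.float64(0.252)), (np.float64(0.573), np.float64(-0.069), np.float64(0.258)), (np.float64(0.582), np.float64(-0.09), np.float64(0.245))]
170 [(np.float64(0.593), np.float64(-0.085), np.float64(0.238)), (np.float64(0.587), np.float64(-0.087), np.float64(0.24)), (np.float64(0.587), np.float64(-0.097), np.float64(0.235))]
172 [(np.float64(0.595), np.float64(-0.086), np.float64(0.232)), (np.float64(0.589), np.float64(-0.09), np.float64(0.233)), (np.float64(0.588), np.float64(-0.099), np.float64(0.229))]
174 [(np.float64(0.595), np.float64(-0.087), np.float64(0.227)), (np.float64(0.589), np.float64(-0.09), np.float64(0.228)), (np.float64(0.586), np.float64(-0.096), np.float64(0.226))]
176 [(np.float64(0.594), np.float64(-0.086), np.float64(0.223)), (np.float64(0.589), np.float64(-0.09), np.float64(0.223)), (np.float64(0.587), np.float64(-0.097), np.float64(0.22))]
178 [(np.float64(0.595), np.float64(-0.087), np.float64(0.217)), (np.float64(0.588), np.float64(-0.089), np.float64(0.219)), (np.float64(0.587), np.float64(-0.098), np.float64(0.215))]
180 [(np.float64(0.597), np.float64(-0.09), np.float64(0.21)), (np.float64(0.59), np.float64(-0.091), np.float64(0.213)), (np.float64(0.587), np.float64(-0.098), np.float64(0.21))]
182 [(np.float64(0.599), np.float64(-0.093), np.float64(0.202)), (np.float64(0.592), np.float64(-0.094), np.float64(0.205)), (np.float64(0.587), np.float64(-0.098), np.float64(0.205))]
184 [(np.float64(0.732), np.float64(-0.263), np.float64(0.058)), (np.float64(0.726), np.float64(-0.268), np.float64(0.059)), (np.float64(0.724), np.float64(-0.279), np.float64(0.054))]
[ 0.5982919  -0.1012198   0.21004154]
```

```bash
python3 -m pendant '[[-1,0.3,0.1,-0.8,0],[-1,0,0,-0.8,0],[-1,0,0,0,0]]';  python3 -m pendant '[[-1,0,0,-0.3,0],[-1,0,0,-0.3,0],[-1,0,0,0,0]]'; python3 -m pendant '[[-1,0,0,-0.3,0],[-1,0,0,0,0]]'
```

```text
t: 2.3
eef_pos: [0.6015, -0.0993, 0.1936]
orientation: [-1.573, 0.002, -1.234]
contact_force: [0.5, 0.3, -0.5]
finger_gap: 0.001
t: 2.6
eef_pos: [0.6023, -0.0993, 0.1888]
orientation: [-1.571, 0.0, -1.234]
contact_force: [0.2, 0.1, 1.2]
finger_gap: 0.001
t: 2.8
eef_pos: [0.6023, -0.0993, 0.1859]
orientation: [-1.571, 0.0, -1.234]
contact_force: [0.6, -1.1, 0.8]
finger_gap: 0.003
```

```bash
for i in 1; do :; done; python3 -m pendant '[[-1,0,0,-0.2,0],[-1,0,0,-0.2,0]]';python3 -m pendant '[[-1,0,0,-0.2,0],[-1,0,0,-0.2,0]]'; python3 -m pendant '[[-1,0,0,-0.2,0],[-1,0,0,-0.2,0]]'; python3 -c "
from workcell import bot;print(bot.state()['contact_force'])"
```

```text
t: 3.0
eef_pos: [0.6026, -0.0994, 0.1823]
orientation: [-1.57, -0.0, -1.234]
contact_force: [0.1, -1.0, 0.9]
finger_gap: -0.005
t: 3.2
eef_pos: [0.6025, -0.0994, 0.1781]
orientation: [-1.571, 0.0, -1.234]
contact_force: [-0.1, 0.8, -0.3]
finger_gap: -0.002
t: 3.4
eef_pos: [0.6025, -0.0994, 0.174]
orientation: [-1.571, 0.0, -1.234]
contact_force: [-0.4, -0.8, -0.1]
finger_gap: 0.0
[-0.4441071  -0.80632154 -0.05951806]
```

```bash
python3 look.py b2 240,150,120 270,150,160
```

```text
(no output)
```

View pics/side_b2.png

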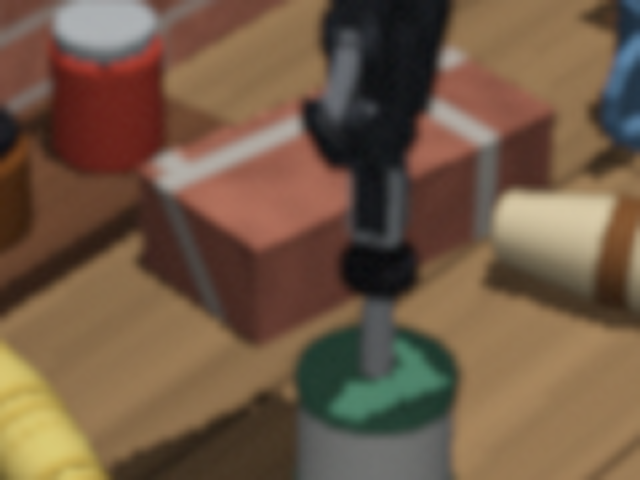

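The shut tips (crop 378,245) sit centred just at the knob top (378,250). I'll continue in small steps.

```bash
python3 -m pendant '[[-1,0,0,-0.2,0],[-1,0,0,-0.2,0]]';python3 -m pendant '[[-1,0,0,-0.2,0],[-1,0,0,-0.2,0]]'; python3 -m pendant '[[-1,0,0,-0.2,0],[-1,0,0,-0.2,0]]'
```

```text
t: 3.7
eef_pos: [0.6027, -0.0994, 0.1703]
orientation: [-1.57, -0.0, -1.234]
contact_force: [-0.2, 0.4, 0.1]
finger_gap: -0.0
t: 3.9
eef_pos: [0.6025, -0.0994, 0.1661]
orientation: [-1.571, 0.0, -1.234]
contact_force: [-0.6, -0.3, 0.2]
finger_gap: -0.002
t: 4.1
eef_pos: [0.6025, -0.0994, 0.1624]
orientation: [-1.571, 0.0, -1.234]
contact_force: [-0.5, 0.4, 2.3]
finger_gap: 0.002
```

```bash
python3 -m pendant '[[-1,0,0,-0.2,0],[-1,0,0,-0.2,0]]'; python3 look.py b3 240,150,120 270,150,160; python3 m.py >/dev/null
python3 - <<'E'
from h import *
for t in("0","_b3"):
    s=pickle.load(open(f"pics/side{t}.pkl","rb")); m=masks(s)["blk"]; c=np.zeros_like(m); c[196:208,302:320]=m[196:208,302:320]
    P,uv=cloud(s,c); print([ (v,P[uv[:,1]==v].mean(0).round(3).tolist()) for v in range(196,208) if (uv[:,1]==v).any()])
E
```

```text
t: 4.3
eef_pos: [0.6025, -0.0994, 0.1585]
orientation: [-1.571, -0.0, -1.234]
contact_force: [-1.3, 0.0, 3.2]
finger_gap: -0.004
[(196, [0.604, -0.103, 0.159]), (197, [0.601, -0.1, 0.159]), (198, [0.6, -0.097, 0.158]), (199, [0.597, -0.093, 0.159]), (200, [0.596, -0.092, 0.158]), (201, [0.595, -0.09, 0.157]), (202, [0.594, -0.089, 0.155]), (203, [0.593, -0.088, 0.153]), (204, [0.594, -0.089, 0.15]), (205, [0.592, -0.088, 0.148])]
[(196, [0.598, -0.086, 0.17]), (197, [0.598, -0.087, 0.168]), (198, [0.596, -0.089, 0.165]), (199, [0.596, -0.096, 0.158]), (200, [0.598, -0.098, 0.154]), (201, [0.598, -0.094, 0.153]), (202, [0.596, -0.09, 0.153]), (203, [0.594, -0.089, 0.152]), (204, [0.594, -0.089, 0.15]), (205, [0.594, -0.087, 0.148]), (206, [0.591, -0.088, 0.146]), (207, [0.592, -0.087, 0.144])]
```

View pics/side_b3.png

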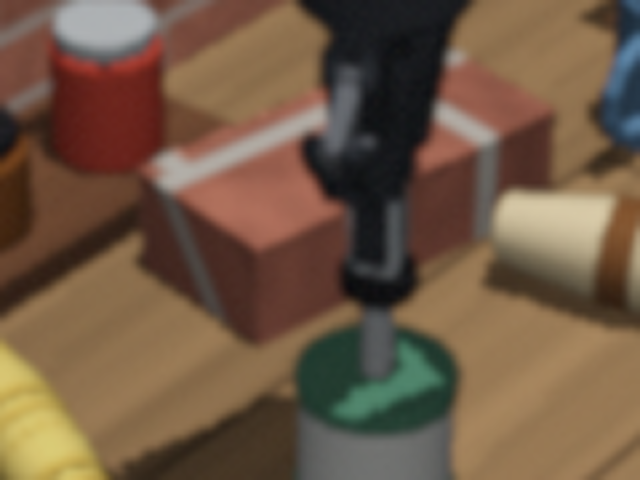

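```bash
python3 -m pendant '[[-1,0,0,-0.2,0],[-1,0,0,-0.2,0]]'; python3 -m pendant '[[-1,0,0,-0.1,0],[-1,0,0,-0.1,0],[-1,0,0,-0.1,0]]'
```

```text
t: 4.6
eef_pos: [0.6025, -0.0994, 0.1543]
orientation: [-1.571, -0.0, -1.234]
contact_force: [0.2, 0.4, 2.7]
finger_gap: -0.004
t: 4.9
eef_pos: [0.6025, -0.0994, 0.1512]
orientation: [-1.571, -0.0, -1.234]
contact_force: [-0.7, 0.7, 2.7]
finger_gap: -0.003
```

```bash
python3 -m pendant '[[-1,0,0,-0.1,0],[-1,0,0,-0.1,0],[-1,0,0,-0.1,0]]'
```

```text
t: 5.2
eef_pos: [0.6026, -0.0994, 0.1482]
orientation: [-1.571, -0.0, -1.234]
contact_force: [-0.7, 0.5, 3.2]
finger_gap: -0.001
```

```bash
python3 -m pendant '[[-1,0,0,-0.1,0],[-1,0,0,-0.1,0],[-1,0,0,-0.1,0]]'
```

```text
t: 5.5
eef_pos: [0.6025, -0.0994, 0.1452]
orientation: [-1.571, 0.0, -1.234]
contact_force: [-0.6, 0.4, 2.6]
finger_gap: -0.003
```

```bash
python3 -m pendant '[[-1,0,0,-0.1,0],[-1,0,0,-0.1,0],[-1,0,0,-0.1,0]]'
```

```text
t: 5.8
eef_pos: [0.6025, -0.0994, 0.1422]
orientation: [-1.571, -0.0, -1.234]
contact_force: [-0.7, -0.1, 2.4]
finger_gap: 0.001
```

```bash
python3 -m pendant '[[-1,0,0,-0.1,0],[-1,0,0,-0.1,0]]'
```

```text
t: 6.0
eef_pos: [0.6025, -0.0994, 0.1402]
orientation: [-1.571, -0.0, -1.234]
contact_force: [-1.5, 0.2, 2.5]
finger_gap: -0.0
```

```bash
python3 -m pendant '[[-1,0,0,-0.1,0],[-1,0,0,-0.1,0],[-1,0,0,-0.1,0]]'
```

```text
t: 6.3
eef_pos: [0.6025, -0.0994, 0.1372]
orientation: [-1.571, -0.0, -1.234]
contact_force: [-0.6, 0.1, 2.3]
finger_gap: -0.002
```

```bash
python3 -m pendant '[[-1,0,0,-0.1,0],[-1,0,0,-0.1,0],[-1,0,0,-0.1,0]]'
```

```text
t: 6.6
eef_pos: [0.6025, -0.0994, 0.1342]
orientation: [-1.571, 0.0, -1.234]
contact_force: [-0.3, 1.1, 2.7]
finger_gap: 0.001
```

```bash
python3 -m pendant '[[-1,0,0,-0.1,0],[-1,0,0,-0.1,0],[-1,0,0,-0.1,0]]'
```

```text
t: 6.9
eef_pos: [0.6025, -0.0994, 0.1312]
orientation: [-1.571, 0.0, -1.234]
contact_force: [-1.0, 0.3, 2.6]
finger_gap: -0.003
```

```bash
python3 -m pendant '[[-1,0,0,-0.1,0],[-1,0,0,-0.1,0],[-1,0,0,-0.1,0]]'
```

```text
t: 7.2
eef_pos: [0.6025, -0.0994, 0.1282]
orientation: [-1.571, -0.0, -1.234]
contact_force: [-0.7, 1.3, 2.3]
finger_gap: -0.001
```

```bash
python3 -m pendant '[[-1,0,0,-0.1,0],[-1,0,0,-0.1,0]]'
```

```text
t: 7.4
eef_pos: [0.6025, -0.0994, 0.1262]
orientation: [-1.571, -0.0, -1.234]
contact_force: [-0.3, 0.1, 2.7]
finger_gap: -0.001
```

```bash
python3 -m pendant '[[-1,0,0,-0.1,0],[-1,0,0,-0.1,0]]'
```

```text
t: 7.6
eef_pos: [0.6026, -0.0994, 0.1245]
orientation: [-1.571, -0.0, -1.234]
contact_force: [-1.7, 0.1, 5.2]
finger_gap: 0.003
```

```bash
python3 look.py b4 240,150,120 270,150,160
```

```text
(no output)
```

View pics/side_b4.png

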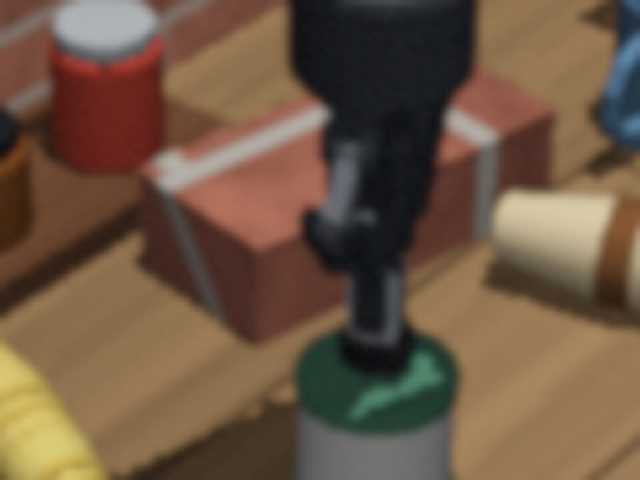

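B is sound: it slid at ~2.6 N to the buffer (5.2 N). Now A.

```bash
python3 -m pendant '[[-1,0,0,1.5,0],[-1,0,0,3.5,0],[-1,0,2,3,0],[-1,0,4,0,0],[-1,0,4,0,0],[-1,-0.3,4,0,0],[-1,-0.3,4,0,0],[-1,0,4,0,0],[-1,0,3.9,0,0],[-1,0,0,0,0]]'; python3 -m pendant '[[-1,0,0,-1.5,0],[-1,0,0,-1,0],[-1,0,0,0,0]]';python3 look.py a1 170,200,120 150,150,160
```

```text
t: 8.7
eef_pos: [0.5964, 0.1644, 0.205]
orientation: [-1.569, 0.002, -1.229]
contact_force: [-0.8, -0.3, -0.4]
finger_gap: 0.001
t: 9.0
eef_pos: [0.5944, 0.1578, 0.1761]
orientation: [-1.577, 0.0, -1.236]
contact_force: [-0.4, 0.3, -0.5]
finger_gap: 0.005
```

View pics/side_a1.png

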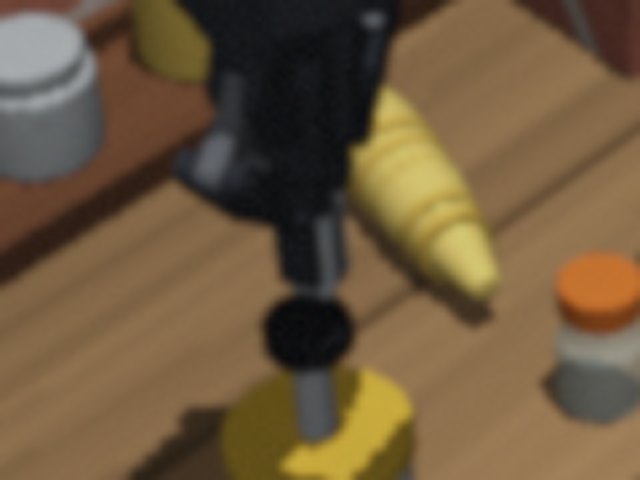

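View pics/top_a1.png

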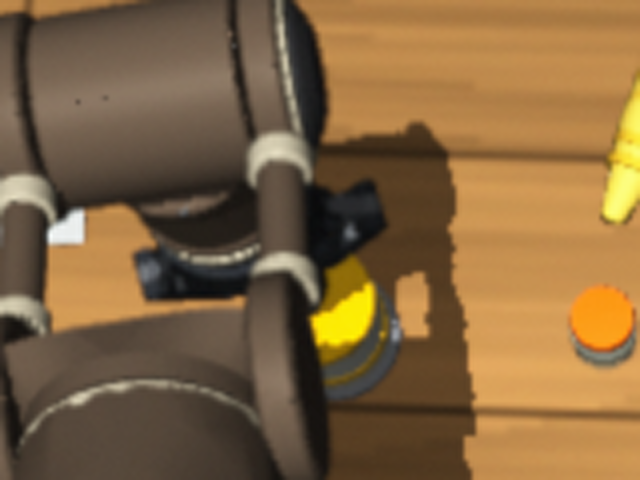

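```bash
python3 -m pendant '[[-1,0.1,0,-0.2,0],[-1,0,0,-0.2,0],[-1,0,0,0,0]]'; python3 look.py a2 170,200,120 150,150,160
python3 - <<'E'
from h import *
s=pickle.load(open("pics/side_a2.pkl","rb"))
def proj(p):
    c=R.from_euler('xyz',s["attitude"]).as_matrix().T@(np.array(p)-s["origin"])
    return cv2.projectPoints(np.array([[c[0],-c[1],-c[2]]]),np.zeros(3),np.zeros(3),K(s),np.array([s["k1"],0,0,0.]))[0].ravel()
for p in([.597,.160,.155],[.597,.162,.155],[.597,.158,.155],[.597,.16,.168]): u=proj(p);print(p,u.round(1),((u-[170,200])*640/120).round(0))
E
```

```text
t: 9.4
eef_pos: [0.5976, 0.1593, 0.1752]
orientation: [-1.571, 0.0, -1.234]
contact_force: [-0.2, 0.5, -0.1]
finger_gap: -0.002
[0.597, 0.16, 0.155] [227.8 258.6] [308. 313.]
[0.597, 0.162, 0.155] [227.  259.1] [304. 315.]
[0.597, 0.158, 0.155] [228.6 258.1] [312. 310.]
[0.597, 0.16, 0.168] [227.2 253.4] [305. 285.]
```

View pics/side_a2.png

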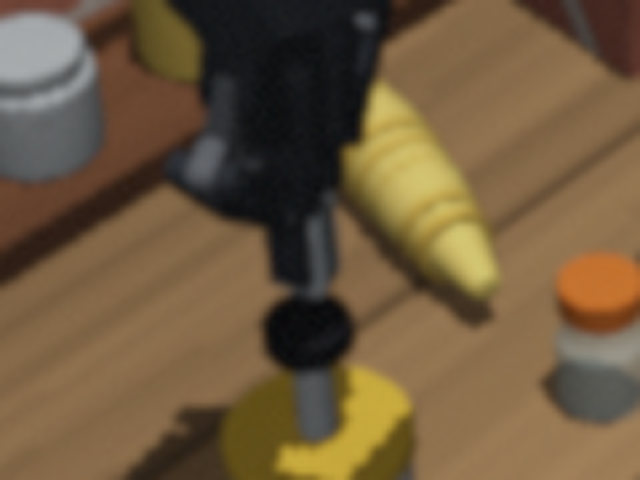

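```bash
python3 -m pendant '[[-1,0,0,-0.4,0],[-1,0,0,-0.4,0],[-1,0,0,-0.2,0]]'; python3 -m pendant '[[-1,0,0,-0.2,0],[-1,0,0,-0.2,0]]'; python3 -m pendant '[[-1,0,0,-0.1,0],[-1,0,0,-0.1,0]]'
```

```text
t: 9.8
eef_pos: [0.5971, 0.1596, 0.1646]
orientation: [-1.572, 0.0, -1.234]
contact_force: [-0.9, 0.1, 0.1]
finger_gap: -0.005
t: 10.0
eef_pos: [0.5975, 0.1596, 0.161]
orientation: [-1.571, 0.0, -1.234]
contact_force: [-0.2, 0.4, 0.8]
finger_gap: 0.0
t: 10.2
eef_pos: [0.5975, 0.1596, 0.1592]
orientation: [-1.571, -0.0, -1.234]
contact_force: [-0.4, 0.4, -0.3]
finger_gap: -0.002
```

```bash
python3 -m pendant '[[-1,0,0,-0.1,0],[-1,0,0,-0.1,0]]'
```

```text
t: 10.4
eef_pos: [0.5976, 0.1596, 0.1576]
orientation: [-1.571, -0.0, -1.234]
contact_force: [-1.5, 0.8, 3.5]
finger_gap: -0.001
```

```bash
python3 -m pendant '[[-1,0,0,-0.1,0],[-1,0,0,-0.1,0]]'
```

```text
t: 10.6
eef_pos: [0.5976, 0.1596, 0.1557]
orientation: [-1.57, -0.0, -1.234]
contact_force: [-0.4, 0.9, 1.6]
finger_gap: -0.0
```

```bash
python3 -m pendant '[[-1,0,0,-0.1,0],[-1,0,0,-0.1,0],[-1,0,0,-0.1,0]]'
```

```text
t: 10.9
eef_pos: [0.5976, 0.1596, 0.1523]
orientation: [-1.57, -0.0, -1.234]
contact_force: [-0.8, -0.3, 2.3]
finger_gap: -0.001
```

```bash
python3 -m pendant '[[-1,0,0,-0.1,0],[-1,0,0,-0.1,0]]'
```

```text
t: 11.1
eef_pos: [0.5976, 0.1596, 0.1502]
orientation: [-1.571, -0.0, -1.234]
contact_force: [-0.8, 0.0, 2.3]
finger_gap: 0.001
```

```bash
python3 -m pendant '[[-1,0,0,-0.1,0],[-1,0,0,-0.1,0]]'
```

```text
t: 11.3
eef_pos: [0.5976, 0.1596, 0.1482]
orientation: [-1.571, -0.0, -1.234]
contact_force: [-0.9, 0.1, 2.4]
finger_gap: 0.002
```

```bash
python3 -m pendant '[[-1,0,0,-0.1,0],[-1,0,0,-0.1,0]]'
```

```text
t: 11.5
eef_pos: [0.5976, 0.1596, 0.1462]
orientation: [-1.571, -0.0, -1.234]
contact_force: [-0.8, 0.4, 2.5]
finger_gap: -0.001
```

```bash
python3 -m pendant '[[-1,0,0,-0.1,0],[-1,0,0,-0.1,0]]'
```

```text
t: 11.7
eef_pos: [0.5976, 0.1596, 0.1442]
orientation: [-1.571, -0.0, -1.234]
contact_force: [0.0, -0.4, 2.7]
finger_gap: -0.002
```

```bash
python3 -m pendant '[[-1,0,0,-0.1,0]]'
```

```text
t: 11.8
eef_pos: [0.5976, 0.1597, 0.1434]
orientation: [-1.571, -0.0, -1.234]
contact_force: [-0.8, -0.1, 2.6]
finger_gap: 0.001
```

```bash
python3 -m pendant '[[-1,0,0,-0.1,0],[-1,0,0,-0.1,0]]'
```

```text
t: 12.0
eef_pos: [0.5976, 0.1596, 0.1418]
orientation: [-1.571, -0.0, -1.234]
contact_force: [-2.2, -0.1, 6.2]
finger_gap: 0.001
```

```bash
python3 -m pendant '[[-1,0,0,-0.1,0],[-1,0,0,-0.1,0]]'
```

```text
t: 12.2
eef_pos: [0.5977, 0.1596, 0.1403]
orientation: [-1.571, -0.0, -1.234]
contact_force: [-2.5, -0.7, 8.4]
finger_gap: -0.002
```

```bash
python3 -m pendant '[[-1,0,0,-0.1,0]]'
```

```text
t: 12.3
eef_pos: [0.5977, 0.1596, 0.1396]
orientation: [-1.571, -0.0, -1.234]
contact_force: [-3.1, -0.5, 9.6]
finger_gap: -0.002
```

```bash
python3 -m pendant '[[-1,0,0,1,0],[-1,0,0,3,0],[0,-1,0,3,0],[1,-4,-0.5,0,0],[1,-4,-0.8,0,0],[1,-4,-0.7,0,0],[1,-0.5,0,-3,0],[1,0,0,-4,0],[1,0,0,0,0],[1,0,0,0,0]]' 30; python3 -m pendant '[[1,0,0,0,0]]'; python3 look.py c1 190,220,160 170,180,160
python3 - <<'E'
from h import *
s=pickle.load(open("pics/side_c1.pkl","rb")); m=masks(s)["blk"]; c=np.zeros_like(m); c[255:290,215:245]=m[255:290,215:245]
P,uv=cloud(s,c); print([ (v,P[uv[:,1]==v].mean(0).round(3).tolist()) for v in range(255,290) if (uv[:,1]==v).any()])
E
```

```text
t: 13.3
eef_pos: [0.4619, 0.1395, 0.138]
orientation: [-1.573, 0.0, -1.234]
contact_force: [0.9, 0.9, 0.3]
finger_gap: 1.0
t: 13.4
eef_pos: [0.4643, 0.1399, 0.1399]
orientation: [-1.568, -0.0, -1.234]
contact_force: [0.0, -0.1, 0.4]
finger_gap: 1.0
[(262, [0.605, 0.152, 0.136]), (263, [0.603, 0.154, 0.137]), (264, [0.601, 0.156, 0.137]), (265, [0.6, 0.159, 0.137]), (266, [0.598, 0.162, 0.137]), (267, [0.596, 0.163, 0.137]), (268, [0.594, 0.165, 0.136]), (269, [0.591, 0.167, 0.137]), (270, [0.59, 0.169, 0.136]), (271, [0.588, 0.17, 0.135]), (272, [0.588, 0.171, 0.133]), (273, [0.587, 0.172, 0.132]), (274, [0.588, 0.173, 0.13]), (275, [0.587, 0.172, 0.127])]
```

View pics/side_c1.png

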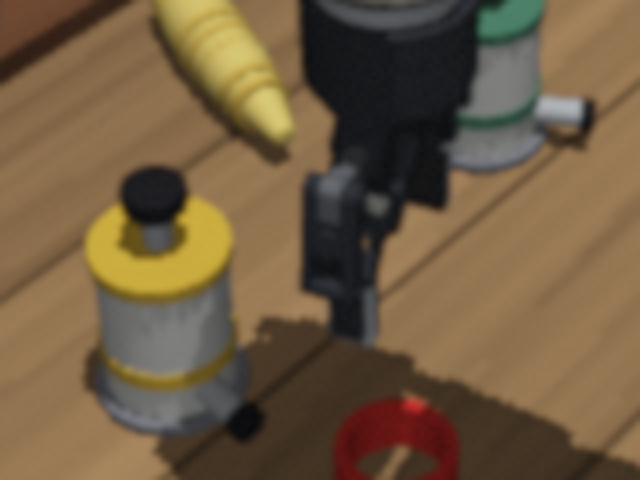

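View pics/top_c1.png

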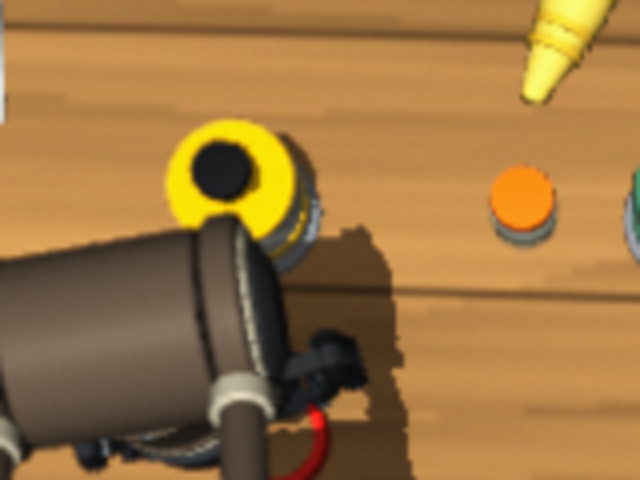

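Knob A now rests at z≈0.137 (25 mm travel). In the side view, the near finger tip is at crop (352,338) and the collar at (397,450). Measure the open tip.

Run:
```python
from h import *
s=pickle.load(open("pics/side_c1.pkl","rb"))
m=np.zeros((480,640),bool); m[290:308,272:285]=1
P,uv=cloud(s,m)
for v in range(292,308):
    print(v,[p.round(3).tolist() for p,q in zip(P,uv) if q[1]==v and q[0] in(275,279,282)])
```

```text
292 [[0.433, 0.208, 0.205], [0.43, 0.202, 0.202], [0.439, 0.184, 0.183]]
293 [[0.433, 0.208, 0.203], [0.43, 0.202, 0.2], [0.438, 0.185, 0.182]]
294 [[0.432, 0.208, 0.201], [0.428, 0.204, 0.2], [0.439, 0.184, 0.179]]
295 [[0.434, 0.207, 0.197], [0.429, 0.203, 0.197], [0.439, 0.184, 0.175]]
296 [[0.446, 0.194, 0.177], [0.439, 0.192, 0.18], [0.439, 0.184, 0.174]]
297 [[0.446, 0.194, 0.174], [0.439, 0.192, 0.177], [0.439, 0.184, 0.171]]
298 [[0.445, 0.196, 0.174], [0.438, 0.193, 0.176], [0.437, 0.186, 0.171]]
299 [[0.446, 0.194, 0.17], [0.438, 0.193, 0.174], [0.439, 0.184, 0.166]]
300 [[0.446, 0.194, 0.167], [0.438, 0.193, 0.171], [0.439, 0.184, 0.164]]
301 [[0.447, 0.193, 0.164], [0.439, 0.192, 0.167], [0.439, 0.184, 0.162]]
302 [[0.446, 0.194, 0.162], [0.438, 0.194, 0.167], [0.438, 0.186, 0.161]]
303 [[0.447, 0.193, 0.158], [0.44, 0.191, 0.162], [0.437, 0.187, 0.16]]
304 [[0.448, 0.193, 0.155], [0.439, 0.192, 0.161], [0.44, 0.183, 0.153]]
305 [[0.551, 0.082, -0.002], [0.439, 0.193, 0.159], [0.437, 0.186, 0.154]]
306 [[0.549, 0.085, -0.002], [0.541, 0.081, -0.0], [0.439, 0.185, 0.15]]
307 [[0.545, 0.09, 0.002], [0.539, 0.083, -0.0], [0.533, 0.08, 0.001]]
```

```bash
python3 -m pendant '[[1,0,0,-4,0],[1,0,0,-4,0],[1,0,0,-2,0],[1,0,0,0,0],[1,0,0,0,0]]'; python3 look.py c2 210,250,120 180,220,120
```

```text
t: 14.0
eef_pos: [0.4637, 0.1398, 0.0392]
orientation: [-1.569, -0.0, -1.234]
contact_force: [0.1, 0.3, 0.4]
finger_gap: 1.002
```

View pics/side_c2.png

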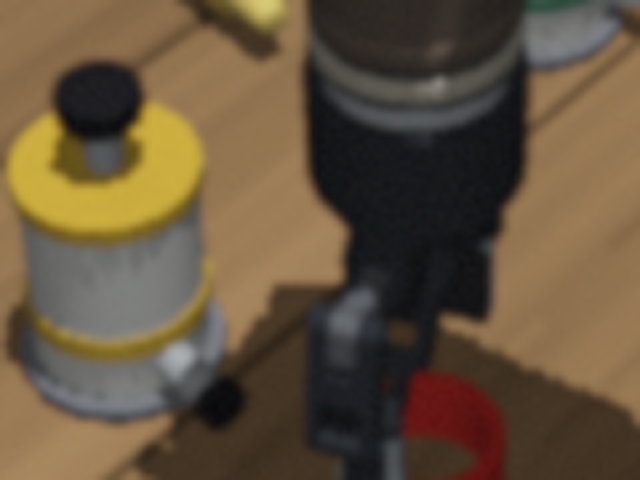

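View pics/top_c2.png

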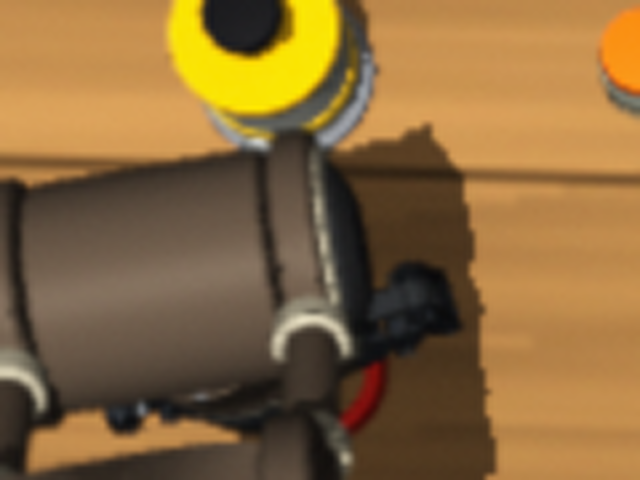

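```bash
python3 -m pendant '[[1,0,0,-1.5,0],[1,0,0,-1,0],[1,0,0,0,0]]';  python3 -m pendant '[[1,0,0,-0.7,0],[1,0,0,-0.5,0],[1,0,0,0,0]]'; python3 look.py c3 210,250,120 180,220,120
```

```text
t: 14.4
eef_pos: [0.4622, 0.1395, 0.0131]
orientation: [-1.572, 0.0, -1.234]
contact_force: [-1.3, -0.1, 0.4]
finger_gap: 0.999
t: 14.7
eef_pos: [0.462, 0.1395, 0.0007]
orientation: [-1.572, 0.0, -1.234]
contact_force: [-1.0, -0.1, -0.1]
finger_gap: 0.997
```

View pics/side_c3.png

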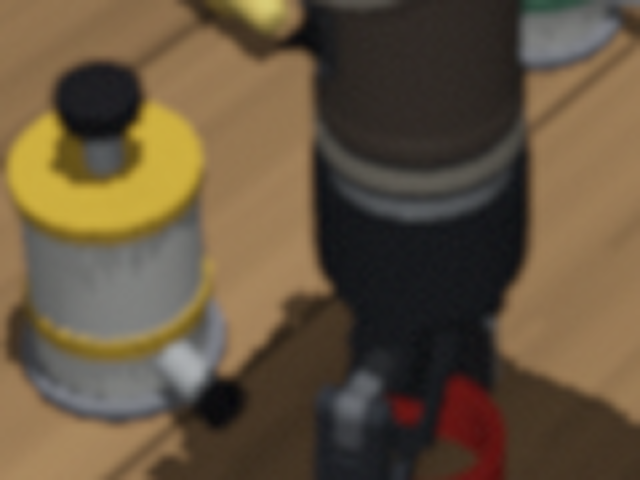

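```bash
python3 -m pendant '[[-1,0,0,0,0],[-1,0,0,0,0],[-1,0,0,0,0],[-1,0,0,0,0],[-1,0,0,0,0]]' 30; python3 -m pendant '[[-1,0,0,2,0],[-1,0,0,2,0],[-1,0,0,4,0],[-1,0,0,4,0],[-1,0,0,5,0],[-1,0,0,3,0],[-1,0,0,0,0],[-1,0,0,0,0]]'; python3 look.py c4 210,200,160 170,200,120
```

```text
t: 15.3
eef_pos: [0.4629, 0.1397, 0.0018]
orientation: [-1.57, -0.0, -1.234]
contact_force: [-0.7, -0.3, 5.9]
finger_gap: 0.71
t: 16.1
eef_pos: [0.4626, 0.1397, 0.2015]
orientation: [-1.57, -0.0, -1.234]
contact_force: [0.4, 0.1, -0.9]
finger_gap: 0.714
```

View pics/side_c4.png

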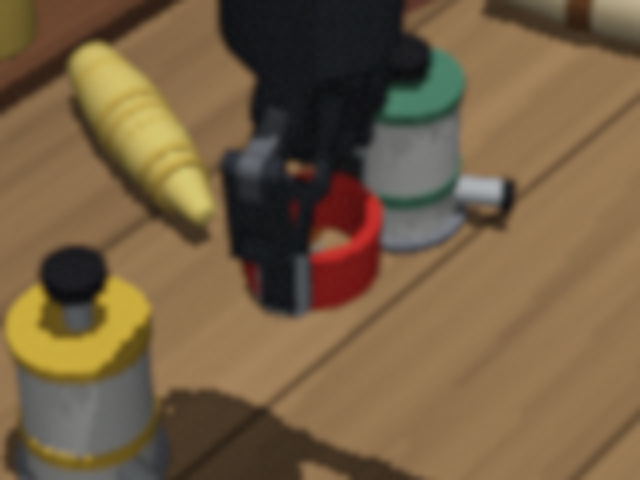

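```bash
python3 -m pendant '[[-1,3,0.5,0,0],[-1,4,0.6,0,0],[-1,4,0.6,0,0],[-1,2.4,0.4,0,0],[-1,0,0,0,0],[-1,0,0,-2,0],[-1,0,0,-2,0],[-1,0,0,0,0],[-1,0,0,0,0]]'; python3 look.py d1 170,200,120 150,150,160
python3 - <<'E'
from h import *
s=pickle.load(open("pics/side_d1.pkl","rb")); m=masks(s)["red"]
P,uv=cloud(s,m); k=(P[:,0]>.5)&(P[:,0]<.7)&(P[:,1]>.08)&(P[:,1]<.26); P=P[k]
print(len(P),P.min(0),P.max(0),np.percentile(P[:,2],[2,98]),s["frame"].shape)
t=P[P[:,2]>np.percentile(P[:,2],97)-.004]; print(circ(t[:,:2]))
E
```

```text
t: 17.1
eef_pos: [0.5945, 0.1603, 0.1594]
orientation: [-1.575, 0.001, -1.234]
contact_force: [1.1, 0.1, -0.6]
finger_gap: 0.71
380 [0.56226992 0.13418229 0.1572731 ] [0.61412564 0.18560066 0.18996811] [0.16025588 0.18871556] (480, 640, 3)
(array([0.59184098, 0.16274817]), np.float64(0.026099259173628965))
```

View pics/side_d1.png

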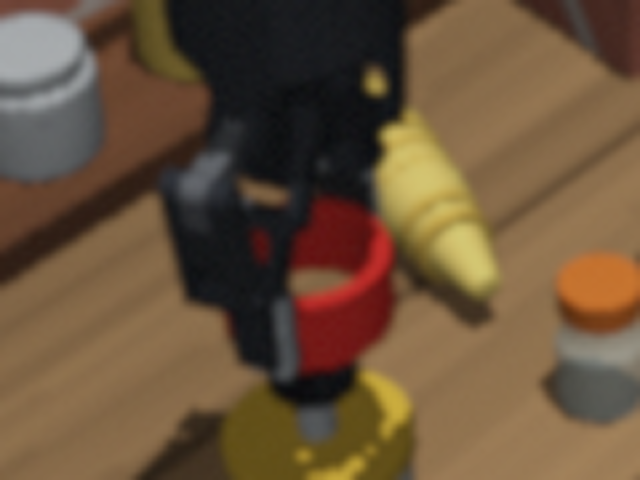

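View pics/top_d1.png

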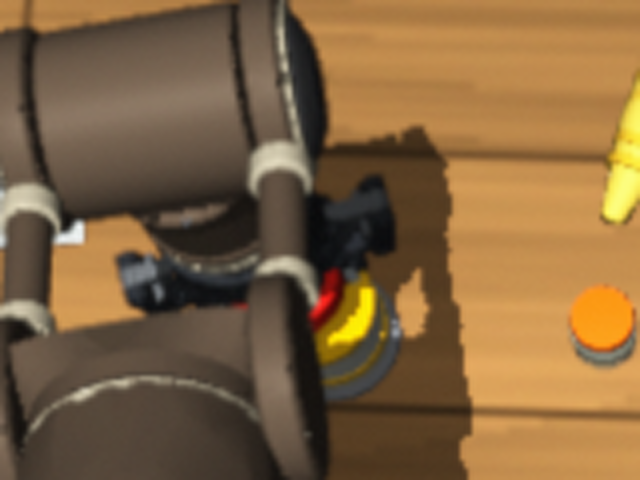

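```bash
python3 -m pendant '[[-1,0,0,0,0],[-1,0,0,0,0]]'; python3 look.py d2 170,200,120 150,150,160
cat > fitc.py <<'E'
from h import *
import sys
from scipy.optimize import least_squares
s=pickle.load(open(sys.argv[1],"rb")); m=masks(s)["red"]
P,uv=cloud(s,m); cx,cy=float(sys.argv[2]),float(sys.argv[3])
k=(np.hypot(P[:,0]-cx,P[:,1]-cy)<.045)&(P[:,2]>.004); P=P[k];uv=uv[k]
zt=np.percentile(P[:,2],96)
for dz in(.003,.005):
    t=P[P[:,2]>zt-dz]
    r=least_squares(lambda c:np.hypot(t[:,0]-c[0],t[:,1]-c[1])-.0275,[cx,cy],loss="soft_l1",f_scale=.002)
    print("ztop",zt.round(4),"rim",len(t),r.x.round(4),"rms",np.sqrt(np.mean(r.fun**2)).round(4))
# outer wall + inner wall points, each to nearest radius 24 / 31
t=P[P[:,2]<zt-.004]
r=least_squares(lambda c:(lambda d:np.where(abs(d-.024)<abs(d-.031),d-.024,d-.031))(np.hypot(t[:,0]-c[0],t[:,1]-c[1])),[cx,cy],loss="soft_l1",f_scale=.002)
print("walls",len(t),r.x.round(4),"zmin",np.percentile(P[:,2],2).round(4))
E
python3 fitc.py pics/side0.pkl .463 .14; python3 fitc.py pics/top0.pkl .463 .14; python3 fitc.py pics/side_d2.pkl .597 .16
```

```text
t: 17.4
eef_pos: [0.5972, 0.1607, 0.1625]
orientation: [-1.569, -0.0, -1.234]
contact_force: [-0.4, 0.4, 0.0]
finger_gap: 0.714
ztop 0.0311 rim 182 [0.4623 0.1413] rms 0.002
ztop 0.0311 rim 243 [0.4622 0.1415] rms 0.002
walls 373 [0.4639 0.1392] zmin 0.0051
ztop 0.033 rim 57 [0.4636 0.1374] rms 0.0015
ztop 0.033 rim 112 [0.4633 0.1376] rms 0.0017
walls 153 [0.4637 0.1392] zmin 0.0099
ztop 0.1913 rim 91 [0.5958 0.1648] rms 0.002
ztop 0.1913 rim 116 [0.5957 0.165 ] rms 0.0019
walls 264 [0.5981 0.1627] zmin 0.1635
```

```bash
python3 -m pendant '[[-1,0,-0.1,-1.5,0],[-1,0,0,-1.5,0],[-1,0,0,-1.5,0],[-1,0,0,-0.5,0],[-1,0,0,0,0],[-1,0,0,0,0]]'; python3 look.py d3 170,200,120 150,150,160; python3 fitc.py pics/side_d3.pkl .597 .16
```

```text
t: 18.1
eef_pos: [0.5966, 0.1596, 0.111]
orientation: [-1.571, 0.0, -1.234]
contact_force: [-0.4, 0.3, -0.2]
finger_gap: 0.713
ztop 0.14 rim 82 [0.5959 0.1635] rms 0.0021
ztop 0.14 rim 103 [0.5958 0.1637] rms 0.0021
walls 138 [0.5979 0.1614] zmin 0.1133
```

View pics/side_d3.png

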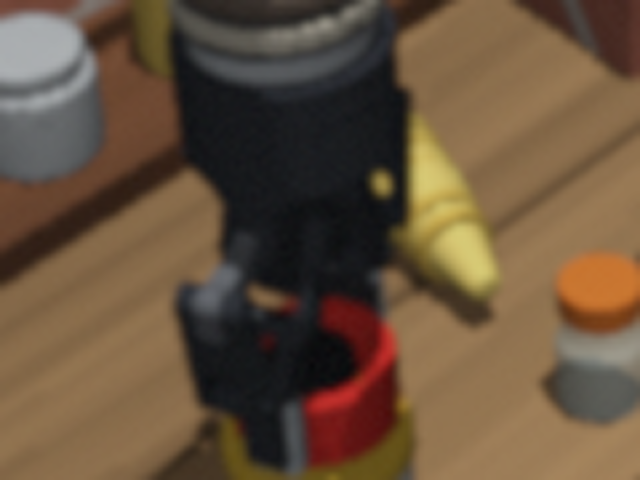

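```bash
python3 -m pendant '[[-1,0,0,-0.2,0],[-1,0,0,-0.2,0],[-1,0,0,-0.2,0],[-1,0,0,0,0]]'; python3 -m pendant '[[-1,0,0,-0.1,0],[-1,0,0,0,0]]'
```

```text
t: 18.6
eef_pos: [0.5962, 0.1595, 0.1049]
orientation: [-1.571, 0.0, -1.234]
contact_force: [0.3, 0.6, -0.8]
finger_gap: 0.712
t: 18.8
eef_pos: [0.5964, 0.1596, 0.1042]
orientation: [-1.571, 0.0, -1.234]
contact_force: [-0.5, 0.1, -0.5]
finger_gap: 0.714
```

```bash
python3 -m pendant '[[-1,0,0,-0.1,0],[-1,0,0,0,0]]'
```

```text
t: 19.0
eef_pos: [0.5964, 0.1596, 0.1032]
orientation: [-1.571, 0.0, -1.234]
contact_force: [-0.8, -0.5, -0.3]
finger_gap: 0.717
```

```bash
python3 -m pendant '[[-1,0,0,-0.1,0],[-1,0,0,0,0]]'
```

```text
t: 19.2
eef_pos: [0.5964, 0.1596, 0.1021]
orientation: [-1.571, 0.0, -1.234]
contact_force: [0.2, -1.1, 0.3]
finger_gap: 0.716
```

```bash
python3 -m pendant '[[-1,0,0,-0.1,0],[-1,0,0,0,0]]'; python3 look.py d4 170,200,120 150,150,160; python3 fitc.py pics/side_d4.pkl .597 .16
```

```text
t: 19.4
eef_pos: [0.5966, 0.1596, 0.1019]
orientation: [-1.571, -0.0, -1.234]
contact_force: [-2.0, -0.2, 3.3]
finger_gap: 0.713
ztop 0.1309 rim 69 [0.5961 0.1635] rms 0.0017
ztop 0.1309 rim 84 [0.5959 0.1637] rms 0.0017
walls 118 [0.5971 0.1613] zmin 0.1034
```

```bash
python3 -m pendant '[[0.5,0,0,0,0],[0.6,0,0,0,0],[0.8,0,0,0,0],[1,0,0,0,0],[1,0,0,0,0]]'; python3 -m pendant '[[1,0,0,1,0],[1,0,0,3,0],[1,0,0,4,0],[1,-4,0,3,0],[1,-5,0,0,0],[1,-5,0,0,0],[1,-5,0,0,0],[1,0,-4,0,0],[1,0,-4,0,0],[1,0,0,0,0]]'; python3 look.py e1 170,200,120 150,150,160; for n in side top; do python3 fitc.py pics/${n}_e1.pkl .597 .16; done
```

```text
t: 20.0
eef_pos: [0.5965, 0.1596, 0.1011]
orientation: [-1.571, 0.0, -1.234]
contact_force: [0.1, -0.4, -0.7]
finger_gap: 1.001
t: 21.0
eef_pos: [0.4063, 0.0768, 0.2123]
orientation: [-1.569, -0.002, -1.237]
contact_force: [-0.6, 0.1, 0.8]
finger_gap: 1.002
ztop 0.1314 rim 143 [0.5952 0.1629] rms 0.0033
ztop 0.1314 rim 210 [0.5953 0.163 ] rms 0.003
walls 266 [0.5974 0.1609] zmin 0.1064
ztop 0.1327 rim 55 [0.5959 0.1589] rms 0.0015
ztop 0.1327 rim 125 [0.5962 0.1592] rms 0.0016
walls 142 [0.5986 0.1604] zmin 0.1146
```

View pics/side_e1.png

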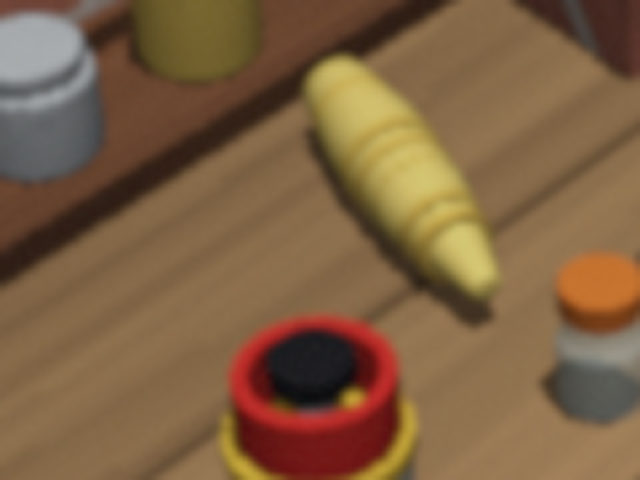

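View pics/top_e1.png

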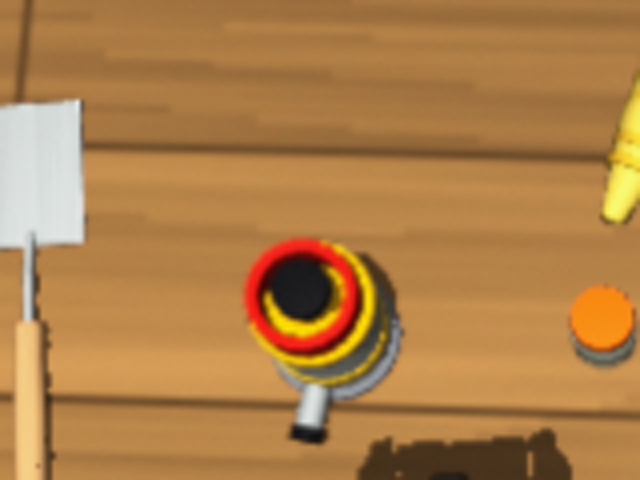

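The collar lies level on A's lid (side crop 315,385) and the knob is inside it. Final check: knob heights and the whole scene.

```bash
python3 look.py f1 0,0,640 0,0,640
python3 - <<'E'
from h import *
for n in("side","top"):
    s=pickle.load(open(f"pics/{n}_f1.pkl","rb")); P,uv=cloud(s,masks(s)["blk"])
    for nm,c in(("A",(.597,.16)),("B",(.6015,-.1))):
        p=P[(np.hypot(P[:,0]-c[0],P[:,1]-c[1])<.016)]
        p=p[p[:,2]<.17]; zt=np.percentile(p[:,2],90); t=p[p[:,2]>zt-.005]
        print(n,nm,len(p),"ztop",np.percentile(p[:,2],[50,90]).round(4),((t.min(0)+t.max(0))/2).round(4))
a=pickle.load(open("pics/top0.pkl","rb"))["frame"].astype(int);b=pickle.load(open("pics/top_f1.pkl","rb"))["frame"].astype(int)
E
```

```text
side A 137 ztop [0.1362 0.138 ] [0.596  0.1622 0.1364]
side B 96 ztop [0.1183 0.1212] [ 0.6013 -0.0986  0.1194]
top A 158 ztop [0.1354 0.1385] [0.5983 0.1593 0.1371]
top B 154 ztop [0.119  0.1216] [ 0.6008 -0.1007  0.1202]
```

View pics/top_f1.png

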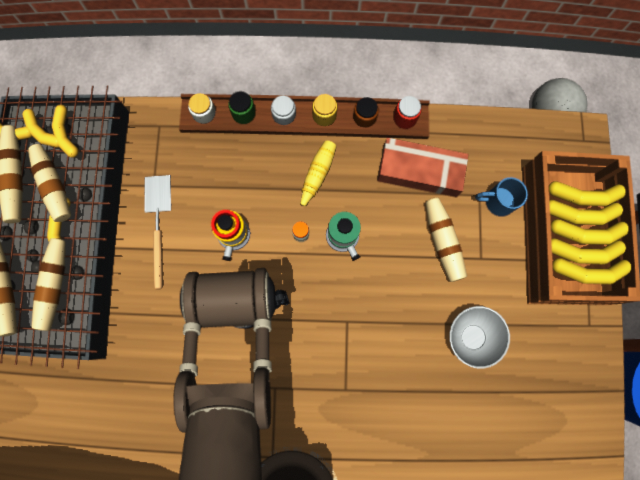

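```bash
python3 -c "
from workcell import bot
print(bot.sign_off(), bot.state()['t'])"
```

```text
the job is handed in; nothing more can be done
the job is handed in; nothing more can be done
```

I tried both dispensers, and the blocked one is the yellow-lidded dispenser_a. It now has the red collar on it, and I handed the job in at about 21 s.

- **Green (dispenser_b), sound:** it slid at about 2.5 N down to the end buffer, where I stopped at 5.2 N. In the last pictures its knob top is at about 0.120 m, roughly 41 mm pressed, so it is home.
- **Yellow (dispenser_a), blocked:** it turned stiff at about 24 mm. I stopped at 9.6 N (about 26 mm) and let go. It now rests at about 25 mm.
- **Collar:** it lies flat on the yellow lid, with its top at about 0.131 m against an expected 0.130. Its centre is within 1–3 mm of the rod axis; the two cameras' fits differ by up to 4 mm, about their calibration error.
- **Everything else:** the other objects look unmoved by eye in the final top view, and the open gripper is clear of everything.

**Disagreement:** the shut fingertips stood only about 4 mm ahead of the reported TCP, not the stated 25 mm. I therefore found heights by contact force and camera depth. While gripping the collar there was a brief upward force of about 6 N, probably the fingertips touching the table.

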